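# Fold and stow the probe thermometers

## Task

Put the bakery's probe thermometers away: fold every thermometer's probe fully shut into its handle and lay each one flat, display up, in a foam pocket of its own in the carry case, any pocket. Then shut the lid fully, take the locking pin from its parking hole and thread it down through both knuckles of the hasp until its collar rests on them. Leave everything else on the bench where it is.

Things in the scene. Friction and masses are not known exactly. Their poses are not given: they have to be found in the camera images.
- thermo1_c (a point): Folding thermometer 1 (may be absent): white handle 130 x 36 x 28 mm, lying flat, dark-framed display up; 0.15 kg. Point: centre of the handle, 14 mm above its underside; x along its length, y across, z up. Its probe turns on an upright pivot at x = +50, y = +11.5 mm and folds, level, into a 12 mm high slot open along the handle's +y side, where it lies flush.
- probe1 (a joint): Probe angle: 0 = folded into the handle; grows as it swings out. At q it points from the pivot along (-cos q, sin q) in the handle's frame, 105 mm long: a black arm 12 mm wide, 10 mm high for 56 mm, then a 7 mm steel stem. Pivot friction 0.008 N m: it stays where left; a gentle push or squeeze folds it while the handle lies still.
- thermo2_c (a point): Folding thermometer 2 (may be absent): white handle 130 x 36 x 28 mm, lying flat, dark-framed display up; 0.15 kg. Point: centre of the handle, 14 mm above its underside; x along its length, y across, z up. Its probe turns on an upright pivot at x = +50, y = +11.5 mm and folds, level, into a 12 mm high slot open along the handle's +y side, where it lies flush.
- probe2 (a joint): Probe angle: 0 = folded into the handle; grows as it swings out. At q it points from the pivot along (-cos q, sin q) in the handle's frame, 105 mm long: a black arm 12 mm wide, 10 mm high for 56 mm, then a 7 mm steel stem. Pivot friction 0.008 N m: it stays where left; a gentle push or squeeze folds it while the handle lies still.
- thermo3_c (a point): Folding thermometer 3 (may be absent): white handle 130 x 36 x 28 mm, lying flat, dark-framed display up; 0.15 kg. Point: centre of the handle, 14 mm above its underside; x along its length, y across, z up. Its probe turns on an upright pivot at x = +50, y = +11.5 mm and folds, level, into a 12 mm high slot open along the handle's +y side, where it lies flush.
- probe3 (a joint): Probe angle: 0 = folded into the handle; grows as it swings out. At q it points from the pivot along (-cos q, sin q) in the handle's frame, 105 mm long: a black arm 12 mm wide, 10 mm high for 56 mm, then a 7 mm steel stem. Pivot friction 0.008 N m: it stays where left; a gentle push or squeeze folds it while the handle lies still.
- thermo4_c (a point): Folding thermometer 4 (may be absent): white handle 130 x 36 x 28 mm, lying flat, dark-framed display up; 0.15 kg. Point: centre of the handle, 14 mm above its underside; x along its length, y across, z up. Its probe turns on an upright pivot at x = +50, y = +11.5 mm and folds, level, into a 12 mm high slot open along the handle's +y side, where it lies flush.
- probe4 (a joint): Probe angle: 0 = folded into the handle; grows as it swings out. At q it points from the pivot along (-cos q, sin q) in the handle's frame, 105 mm long: a black arm 12 mm wide, 10 mm high for 56 mm, then a 7 mm steel stem. Pivot friction 0.008 N m: it stays where left; a gentle push or squeeze folds it while the handle lies still.
- case: Grey case, fixed to the bench, 200 (x) x 312 (y) x 44 mm high without lid, walls 6 mm. Origin: centre of its underside; front with the hasp at -x, lid hinge on the +x rim. Black foam inside, its top 20 mm above the bench, has four pockets side by side in y, long side along x, with 16 mm of foam between. A folded thermometer lies flat in one, either way round, 16 mm proud of the foam.
- pocket1 (a point): Centre of the floor of a foam pocket (case frame x = 0, y = -99 mm), 8 mm above the bench; 152 mm long (case x), 50 mm wide (case y), 12 mm deep. The case wall is 51 mm from the centre of an end pocket.
- pocket2 (a point): Centre of the floor of a foam pocket (case frame x = 0, y = -33 mm), 8 mm above the bench; 152 mm long (case x), 50 mm wide (case y), 12 mm deep. The case wall is 51 mm from the centre of an end pocket.
- pocket3 (a point): Centre of the floor of a foam pocket (case frame x = 0, y = 33 mm), 8 mm above the bench; 152 mm long (case x), 50 mm wide (case y), 12 mm deep. The case wall is 51 mm from the centre of an end pocket.
- pocket4 (a point): Centre of the floor of a foam pocket (case frame x = 0, y = 99 mm), 8 mm above the bench; 152 mm long (case x), 50 mm wide (case y), 12 mm deep. The case wall is 51 mm from the centre of an end pocket.
- caselid (a joint): Lid of the case, a 200 x 312 x 10 mm panel: 0 = fully shut, about 1.7 = standing open. Its stiff friction hinge (0.55 N m) keeps it where it is left: it takes up to about 4 N at the free edge, and must be pressed the last bit home.
- lid_hinge (a point): Point on the lid's hinge axis, mid-length, 44.5 mm above the bench. The frame turns with the lid: -x along the lid to its free edge 200 mm away (the lid knuckle, 36 mm wide, stands 44 mm past it at mid-length), y along the hinge, z normal to the lid's outer face (the panel lies from z = 0 to 10 mm).
- hasp_hole (a point): Top centre of the hole in the case's hasp knuckle (case frame x = -124, y = 0, 44 mm up): a steel block 44 x 36 x 20 mm with a 16 mm upright through hole. The lid has a second knuckle, 44 x 36 x 10 mm, same hole; with the lid fully shut it lies on this one, holes in line, its top 54.5 mm above the bench. Holes have a 2 mm chamfer.
- pin_c (a point): Upright locking pin, 70 g: 12 mm shank 40 mm long with a tapered foot, a 26 mm collar 5 mm thick, and above it a round black grip 20 mm thick, 33 mm high. Point: middle of the grip, 62 mm above the foot, 22 mm above the collar's underside; z along the pin to the grip. It starts hung in a parking hole like the hasp hole, 95 mm beside it. Fully in, the collar rests on the knuckle.
- ramekin: Bystander: small white ramekin, 72 mm across, 42 mm high. Origin: centre of its underside.
- scraper: Bystander: dough scraper lying flat: steel blade with a wooden grip, about 110 x 125 x 16 mm. Origin: centre of its underside.
- shaker: Bystander: aluminium flour shaker, 64 mm across, 94 mm high. Origin: centre of its underside.
- bunA: Bystander: a bun, 72 mm across, 36 mm high. Origin: centre of its underside.
- timer: Bystander: round white kitchen timer, 66 mm across, 36 mm high. Origin: centre of its underside.
- palette: Bystander: spatula, 240 mm long, lying flat. Origin: centre of its underside.
Mind the look-alikes: they are no part of the job. What is shaped like the part that bears thermo2_c but blue or purple is not meant.

How it is judged:
By the outcome, as a careful person would: the job done as asked, in the order asked, and still so for the second after the job is handed in, with the robot touching nothing.
Of thermo1, thermo2, thermo3, thermo4 only 3 to 4 are there at a start; the rules pass over those that are not, and their reading is None.
At some moment in a run one of thermo1, thermo2, thermo3, thermo4 may be knocked a few centimetres aside while the robot is not near it.
It also fails if it takes over 210 s, if anything falls off the work surface, if the arm or the gripper's body presses on something with over 40 N, if the wrist force passes 120 N, or if a joint passes its speed limit or range.

## Robot

A 6-joint arm with a two-finger parallel gripper is mounted at the origin on the work surface. World frame = base frame: x ahead of the robot, y to its left, z up, the work surface at z = 0. Lengths are in m, angles in rad, forces in N, time in s.
With the tool pointing down it reaches from about 0.225 to 0.875 m from the base axis. Payload 3.4 kg.
Tool frame: the origin (TCP) lies at the very end of the fingers, on their centre line; the grasp point (between the pads) lies 19 mm behind it; z points along the fingers, y is the line along which they close (so a half turn about z gives the same grasp; the last joint's range is limited). The gripper opens to 85 mm and grips with 20 to 120 N. Pads are 22 mm wide; open, the fingers measure 114 mm over their backs; the gripper's body (76 mm by 85 mm) begins 54 mm behind the grasp point. The pads swing forward as they close: fully open they stand 13 mm farther back than shut.
Start: joints at [1.076, 0.276, 1.505, -0, 1.361, -0.121], TCP at [0.21, 0.535, 0.194] pointing down, gripper open.
Joint ranges: [-2.89, 2.89], [-0.75, 2.08], [0.22, 2.7], [-1.18, 4.32], [0.11, 2.71], [-2.7, 2.7]. Speed limits (rad/s): [2.57, 2.57, 3.14, 3.14, 3.14, 3.14].

## Interface

Orientations are given as a unit quaternion [w, x, y, z].
In Python, from rig import manip, get_image, camera_info gives the robot as it stands. The module is installed in compiled form; this text tells all that it offers.
- The arm moves only by the shell command python3 -m crank 'ROWS' [FORCE]. ROWS is a JSON object of lists of equal length, an entry for each row: "translation": the shift along the tool's x, y, z in mm, a list of three; "roll": the turn about the tool's z in rad; "fingers": the opening, from 0 (shut) to 1 (fully open). A call has 1 to 8 rows; each row shifts and turns the commanded pose from where the row before left it, along the tool's axes as they then stand; what a row does not reach is not made up. A row lasts 1/10 s, in which the tool goes at most 50 mm and 8.59 degrees, less where a joint would pass 70% of its speed; a pose out of reach is approached as far as the arm can. A call is refused whole if a number of a shift passes 50 or a number of a turn 0.15, either way. A call with a gripper value outside its range is refused whole. The fingers move at their own pace and stop on an object; FORCE is the grip in N (left out, the last holds). Time passes only in rows, so rows that do not move let the fingers close. It gives the time, the measured TCP pose, the force, the opening and the grip force at its end, in the units of the state.
- manip.get_state(): the state, without advancing time (a new reading comes with each control period).
- get_image(name): name is "side" or "top"; returns the picture (400x640x3 uint8, blue, green, red); there is no depth.
- camera_info(name): a dict with "mtx" (3x3 intrinsics, pixels), "D" ([k1, k2, p1, p2, k3] as OpenCV has them; the pictures are not rectified), "rvec" (rotation vector, rad) and "tvec" (3), from world to camera coordinates, as OpenCV has them. Camera axes: x right, y down, z forward; pixel columns grow to the right and rows downward; lengths in m; the calibration is good to about 2 mm. A picture is of the moment at which its call begins. camera_info takes no time and is no camera call.
- manip.sign_off(): hands the job in; it is judged then, once.
The state is a dict: "clock": time; "qpos": joint angles; "qd": joint speeds; "effort": joint torques, N m; "position": TCP position; "ee_rot": TCP orientation; "contact_force": force on the tool from outside, world axes, zero at the start; "moment": the same for the moment, N m; "width": finger opening in m; "gripper_force": force on a finger pad.
Only numpy, scipy, OpenCV 4.12 (cv2) and the standard library are available. Lean on these libraries where they do the work, as an engineer would, in place of code of your own. Each camera call takes 0.05 s, during which the arm holds its last target. There are 200 camera calls.

## Working session

There is one attempt and no reset: what is moved stays moved. The work goes in short steps, Python scripts to look and compute and a shell command to move; the robot and the scene stay as the last step left them, time stands still between calls to the robot, and variables do not carry over. Pictures are saved under pics/ and viewed, at most 14 in all, crops included, and the job is handed in when it is done.

```bash
mkdir -p pics; ls; python3 - <<'E'
from rig import manip,get_image,camera_info
import cv2
for n in("top","side"):
    cv2.imwrite(f"pics/{n}0.png",get_image(n)); c=camera_info(n); print(n,c)
s=manip.get_state();print(s)
E
```

```text
pics
top {'mtx': array([[373.39985215,   0.        , 318.97322938],
       [  0.        , 373.39985215, 199.47116382],
       [  0.        ,   0.        ,   1.        ]]), 'D': array([-0.07438917,  0.        ,  0.        ,  0.        ,  0.        ]), 'rvec': array([ 2.23237657, -2.1672673 ,  0.05280606]), 'tvec': array([-0.14811235,  0.44755145,  1.27436346])}
side {'mtx': array([[374.0242148 ,   0.        , 323.15146431],
       [  0.        , 374.0242148 , 200.09864599],
       [  0.        ,   0.        ,   1.        ]]), 'D': array([-0.03170395,  0.        ,  0.        ,  0.        ,  0.        ]), 'rvec': array([ 0.84189226,  2.42078318, -1.21109824]), 'tvec': array([ 0.45408429, -0.06348429,  1.43495288])}
{'clock': 0.1, 'qpos': array([ 1.07599401e+00,  2.76505831e-01,  1.50598888e+00,  1.45583221e-06,
        1.36071712e+00, -1.21015206e-01]), 'qd': array([ 0.00040372, -0.00188334, -0.00340203,  0.00054346,  0.00155585,
        0.00028142]), 'effort': array([ 1.69121136e-03, -4.17701304e+01, -2.46405923e+01, -1.11443064e-04,
        5.79466025e-03,  4.87779323e-05]), 'position': array([0.20971681, 0.53482233, 0.19324809]), 'ee_rot': array([-2.46037676e-04,  1.85807537e-01,  9.82585825e-01, -7.71298250e-04]), 'contact_force': array([ 0.68392954, -0.54757418, -0.12695994]), 'moment': array([-0.02611448,  0.00781553,  0.06048887]), 'gripper_force': 0.0, 'width': 0.08545891991877722}
```

View pics/top0.png

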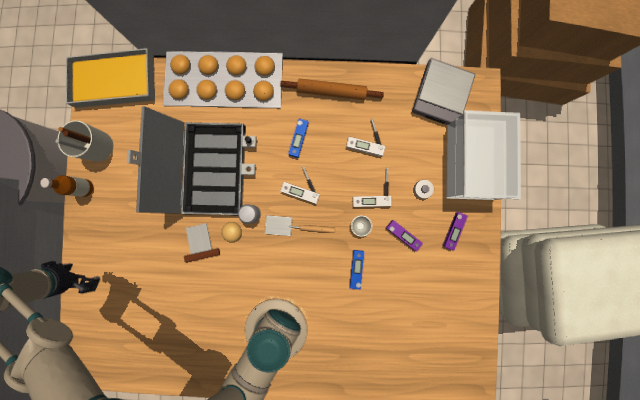

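View pics/side0.png

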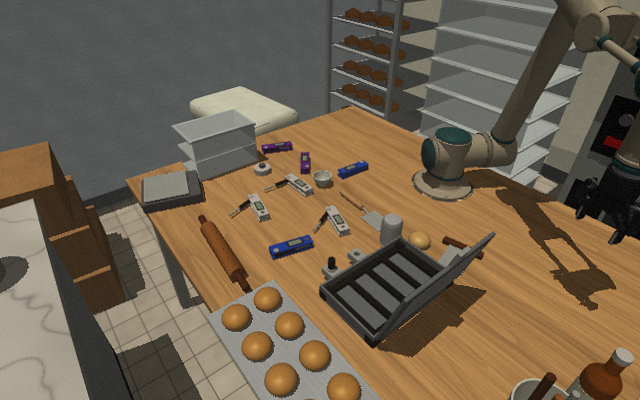

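The top view shows a grey case, lid open to the left, hasp (248,170) and parked pin (250,140). There are three white thermometers at (300,192), (366,147) and (372,202), all with the probe out. The blue ones (299,138), (357,269) and the purple ones (404,236), (455,231) are look-alikes: wrong colour. I'll confirm this in an enlarged crop and measure.

```bash
cat > h.py <<'E'
import cv2,numpy as np
from rig import manip,get_image,camera_info
def cast(n,uv,z):
    c=camera_info(n);R=cv2.Rodrigues(c["rvec"])[0];o=-R.T@c["tvec"]
    p=cv2.undistortPoints(np.float64(uv).reshape(-1,1,2),c["mtx"],c["D"])[:,0]
    d=np.c_[p,np.ones(len(p))]@R
    return o+d*((z-o[2])/d[:,2])[:,None]
def proj(n,P):
    c=camera_info(n);return cv2.projectPoints(np.float64(P).reshape(-1,1,3),c["rvec"],c["tvec"],c["mtx"],c["D"])[0][:,0]
def rectblobs(mask,amin,amax):
    cs=cv2.findContours(mask,cv2.RETR_EXTERNAL,cv2.CHAIN_APPROX_NONE)[0]
    return [c for c in cs if amin<cv2.contourArea(c)<amax]
def thermos(img=None,z=.028,n="top"):
    "white handles: (pixel, world centre, length axis deg mod 180, length, width)"
    img=get_image(n) if img is None else img
    h=cv2.cvtColor(img,cv2.COLOR_BGR2HSV)
    m=cv2.inRange(h,(0,0,165),(180,60,255)); m=cv2.morphologyEx(m,cv2.MORPH_CLOSE,np.ones((3,3)))
    out=[]
    for c in rectblobs(m,150,900):
        uv=c[:,0].mean(0)
        w=cast(n,c[:,0],z)[:,:2]
        (cx,cy),(a,b),_=cv2.minAreaRect(np.float32(w*1000)); bx=cv2.boxPoints(cv2.minAreaRect(np.float32(w*1000)))
        e=[bx[1]-bx[0],bx[2]-bx[1]]; e=max(e,key=np.linalg.norm)
        out.append((uv.round(1),(round(cx,1),round(cy,1)),round(float(np.degrees(np.arctan2(e[1],e[0]))%180),1),round(max(a,b)),round(min(a,b))))
    return out
def tool():
    s=manip.get_state();q=s["ee_rot"];from scipy.spatial.transform import Rotation as Ro
    R=Ro.from_quat(q[[1,2,3,0]]).as_matrix()
    return s,R
def go(x,y,z,ang=None):
    "shift in tool mm to world target (m); roll to bring tool y to world angle ang (deg)"
    s,R=tool(); d=R.T@(np.array([x,y,z])-s["position"])*1000
    a=np.degrees(np.arctan2(R[1,1],R[0,1])); r=None if ang is None else np.radians((a-ang+90)%180-90)
    print("shift",d.round(1),"tooly",a.round(1),"roll",r,"pos",s["position"].round(4),"t",round(s["clock"],2),"F",s["contact_force"].round(1),"w",round(s["width"],4),"g",round(s["gripper_force"],1))
E
python3 - <<'E'
from h import *
im=cv2.imread("pics/top0.png")
for t in thermos(im): print(t)
cv2.imwrite("pics/crop1.png",cv2.resize(im[105:225,235:435],None,fx=4,fy=4,interpolation=cv2.INTER_CUBIC))
E
```

```text
(array([155.1, 396.9]), (-249.0, 411.3), 89.8, 362, 24)
(array([198. , 238.1]), (307.1, 272.8), 13.8, 87, 70)
(array([359.6, 226.2]), (360.4, -272.8), 42.2, 70, 51)
(array([278.5, 225.4]), (359.4, -2.8), 87.0, 94, 63)
(array([246.7, 213.3]), (396.9, 109.0), 136.8, 50, 48)
(array([371.7, 200.9]), (451.1, -313.6), 91.7, 126, 34)
(array([299.5, 192.4]), (473.3, -68.0), 72.6, 130, 34)
(array([424. , 188.5]), (499.2, -492.9), 91.7, 62, 58)
(array([365.7, 145.7]), (640.4, -288.2), 77.3, 128, 34)
```

View pics/crop1.png

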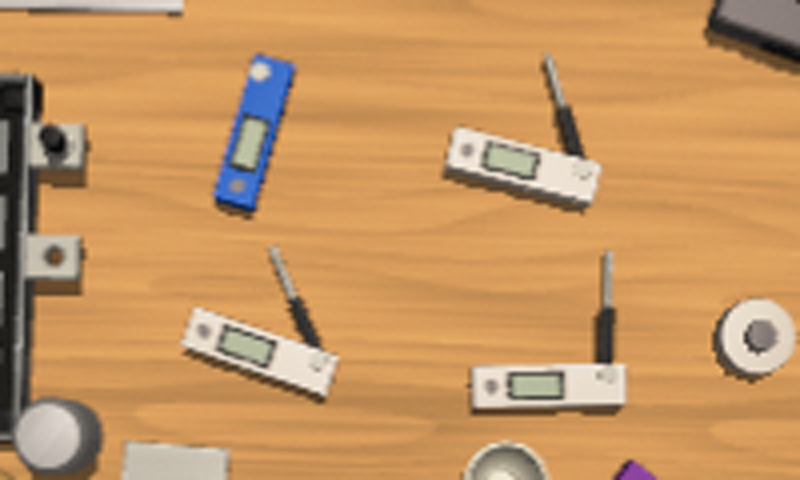

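The crop confirms three white handles, each with its probe out from the pivot at the right end. Crop tips: A (275,247), B (608,252), C (547,57). The pin sits in the upper block (52,140) and the hasp hole is at (55,257). Next: the pockets, the probe angles and the fixed geometry.

```bash
python3 - <<'E'
from h import *
im=cv2.imread("pics/top0.png")
for n,c,a,t in (("A",(473,-68),72.6,(303.7,166.7)),("B",(451,-314),91.7,(387,168)),("C",(640,-288),77.3,(371.7,119.2))):
    th=np.radians(a-180);x=np.array([np.cos(th),np.sin(th)]);y=np.array([-x[1],x[0]])
    tip=cast("top",[t],.014)[0,:2]*1000;d=tip-np.array(c)
    l=np.array([d@x,d@y]);v=l-[50,11.5];print(n,"local tip",l.round(),"q",np.degrees(np.arctan2(v[1],-v[0])).round(),np.hypot(*v).round())
g=cv2.cvtColor(im,cv2.COLOR_BGR2GRAY);sub=np.zeros_like(g);sub[124:214,188:242]=g[124:214,188:242]
for T in (70,85):
  m=cv2.inRange(sub,T,140)
  for c in rectblobs(m,200,1500):
    w=cast("top",c[:,0],.008)[:,:2]*1000;r=cv2.minAreaRect(np.float32(w));print(T,c[:,0].mean(0).round(1),np.round(r[0],1),np.round(r[1]),round(r[2],1))
print("hasp hole",cast("top",[(235+55/4,105+257/4)],.044)[0].round(4),"pin top~",cast("top",[(235+52/4,105+137/4)],.1)[0].round(4))
cv2.imwrite("pics/crop2.png",cv2.resize(im[100:225,120:275],None,fx=4.6,fy=4.6,interpolation=cv2.INTER_CUBIC))
s=cv2.imread("pics/side0.png");cv2.imwrite("pics/crop3.png",cv2.resize(s[220:350,300:500],None,fx=4,fy=4,interpolation=cv2.INTER_CUBIC))
E
```

```text
A local tip [-17.  89.] q 49.0 102.0
B local tip [ 56. 115.] q 93.0 103.0
C local tip [ 0. 99.] q 60.0 101.0
70 [213.  198.1] [445.7 232.7] [149.  47.] 89.9
70 [213.8 178.8] [512.9 232.2] [ 47. 149.] 0.1
70 [214.5 159.7] [579.5 233.4] [151.  48.] 89.9
70 [215.5 140.9] [646.  233.6] [148.  48.] 89.6
85 [213.2 197.9] [446.2 232.6] [ 46. 149.] 0.1
85 [214.  178.7] [514.  232.2] [ 45. 148.] 1.6
85 [214.7 159.7] [580.4 233.4] [ 46. 145.] 1.4
85 [215.5 140.9] [647.4 233.1] [ 46. 146.] 1.3
hasp hole [0.5451 0.1049 0.044 ] pin top~ [0.6359 0.1008 0.1   ]
```

View pics/crop2.png

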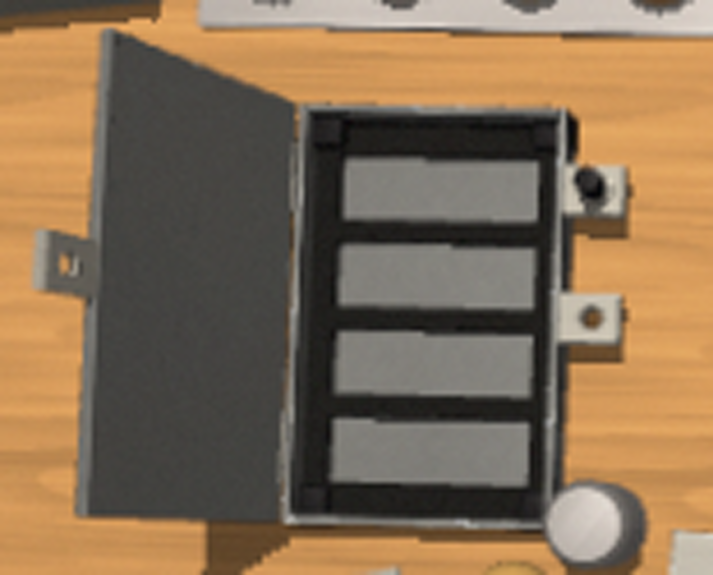

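View pics/crop3.png

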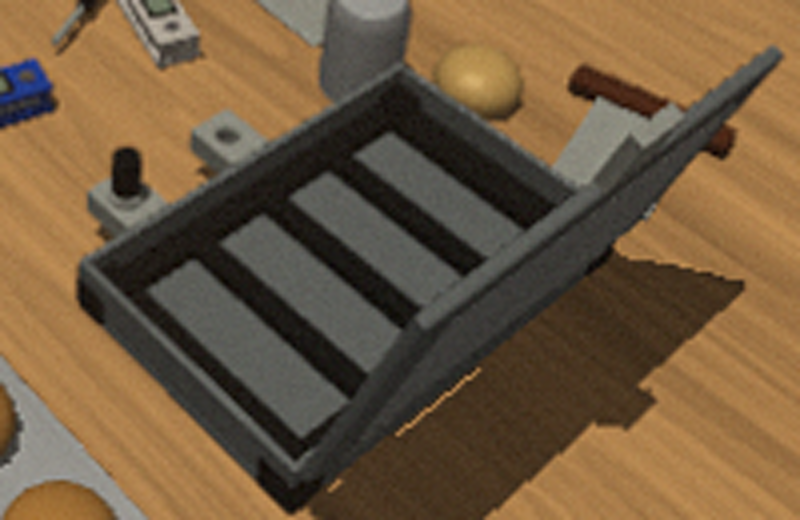

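The pocket centres are at world x ≈ 446, 513, 580 and 646 mm, y ≈ 233. The case is square to the world, with the hinge at +y and the hasp near (545,107). The probe angles are A 49°, B 93° and C 60°. I start with A.

```bash
python3 -m crank '{"translation":[[0,0,0],[0,0,0],[0,0,0],[0,0,0],[0,0,0]],"roll":[0.15,0.15,0.15,0.15,0.15],"fingers":[0.82,0.82,0.82,0.82,0.82]}' 25
python3 -m crank '{"translation":[[0,0,0],[0,0,0],[0,0,0],[0,0,0],[0,0,0],[0,0,0]],"roll":[0.15,0.15,0.15,0.15,0.15,0],"fingers":[0.82,0.82,0.82,0.82,0.82,0.82]}'
python3 - <<'E'
from h import *
go(.455,-.125,.10,-17.4)
E
```

```text
clock: 0.6
position: [0.2098, 0.535, 0.1935]
ee_rot: [0.0, 0.535, 0.845, -0.001]
contact_force: [0.3, 0.3, -0.1]
width: 0.0698
gripper_force: 0.0
clock: 1.2
position: [0.2098, 0.535, 0.1935]
ee_rot: [0.0, 0.806, 0.592, -0.0]
contact_force: [0.6, -0.3, 0.2]
width: 0.07
gripper_force: 0.0
shift [-556.9  430.8   94. ] tooly -17.3 roll 0.001004380389523819 pos [0.2098 0.535  0.1935] t 1.2 F [ 0.6 -0.3  0.2] w 0.07 g 0.0
```

```bash
python3 -m crank '{"translation":[[-39,30,0],[-39,30,0],[-39,30,0],[-39,30,0],[-39,30,0],[-39,30,0],[-39,30,0]],"roll":[0,0,0,0,0,0,0],"fingers":[0.82,0.82,0.82,0.82,0.82,0.82,0.82]}' >/dev/null
python3 -m crank '{"translation":[[-39,30,0],[-39,30,0],[-39,30,0],[-39,30,0],[-39,30,0],[-39,30,0],[-39,30,0]],"roll":[0,0,0,0,0,0,0],"fingers":[0.82,0.82,0.82,0.82,0.82,0.82,0.82]}'
python3 -m crank '{"translation":[[-11,11,40],[0,0,40],[0,0,0],[0,0,0]],"roll":[0,0,0,0],"fingers":[0.82,0.82,0.82,0.82]}' >/dev/null
python3 - <<'E'
from h import *
im=get_image("top")
for t in thermos(im): 
    if 80<t[3]<150:print(t)
go(.455,-.125,.002,-17.4)
cv2.imwrite("pics/c4.png",cv2.resize(im[130:230,240:420],None,fx=4,fy=4,interpolation=cv2.INTER_CUBIC))
E
```

```text
clock: 2.6
position: [0.4481, -0.1132, 0.194]
ee_rot: [-0.0, 0.805, 0.593, 0.0]
contact_force: [1.0, 0.8, -0.4]
width: 0.0701
gripper_force: 0.0
(array([198. , 238.1]), (307.0, 272.8), 13.8, 87, 70)
(array([371.7, 200.9]), (451.1, -313.6), 91.7, 126, 34)
(array([365.5, 145.7]), (640.4, -288.2), 77.3, 128, 34)
shift [ -0.3  -1.1 113.3] tooly -17.3 roll 0.002496899537013532 pos [ 0.456  -0.125   0.1153] t 3.05 F [-0.1 -0.9  0.7] w 0.0705 g 0.0
```

View pics/c4.png

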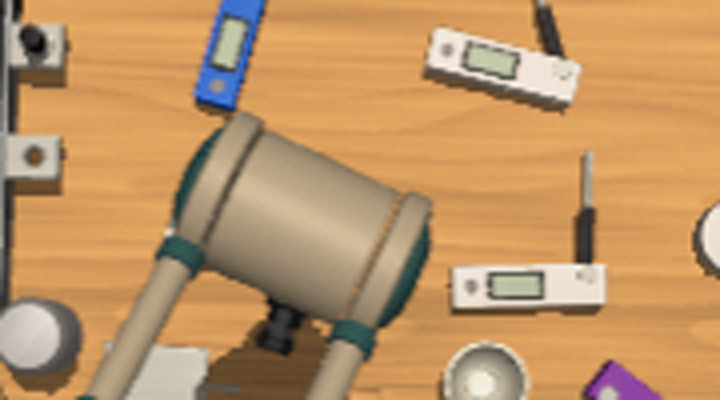

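The arm hides A from above here, and B and C have not moved. I go down and sweep A's probe in.

```bash
python3 -m crank '{"translation":[[0,0,40],[0,0,40],[0,0,20],[0,0,12],[0,0,0]],"roll":[0,0,0,0,0],"fingers":[0.82,0.82,0.82,0.82,0.82]}' 20
python3 -m crank '{"translation":[[12,0,0],[12,0,0],[12,0,0],[12,0,0],[12,0,0],[12,0,0],[12,0,0],[11,0,0]],"roll":[0,0,0,0,0,0,0,0],"fingers":[0.82,0.82,0.82,0.82,0.82,0.82,0.82,0.82]}'
python3 - <<'E'
from h import *
im=get_image("side");u=proj("side",[[.473,-.068,.02]])[0].astype(int);print(u)
cv2.imwrite("pics/s5.png",cv2.resize(im[u[1]-60:u[1]+40,u[0]-75:u[0]+75],None,fx=5,fy=5,interpolation=cv2.INTER_CUBIC))
E
```

```text
clock: 3.55
position: [0.4559, -0.1246, 0.0026]
ee_rot: [0.0, 0.805, 0.593, 0.0]
contact_force: [-0.8, 0.2, 0.3]
width: 0.0703
gripper_force: 0.0
clock: 4.35
position: [0.4838, -0.0331, 0.0019]
ee_rot: [-0.0, 0.806, 0.592, 0.0]
contact_force: [-0.1, -0.2, 0.5]
width: 0.07
gripper_force: 0.0
[336 218]
```

View pics/s5.png

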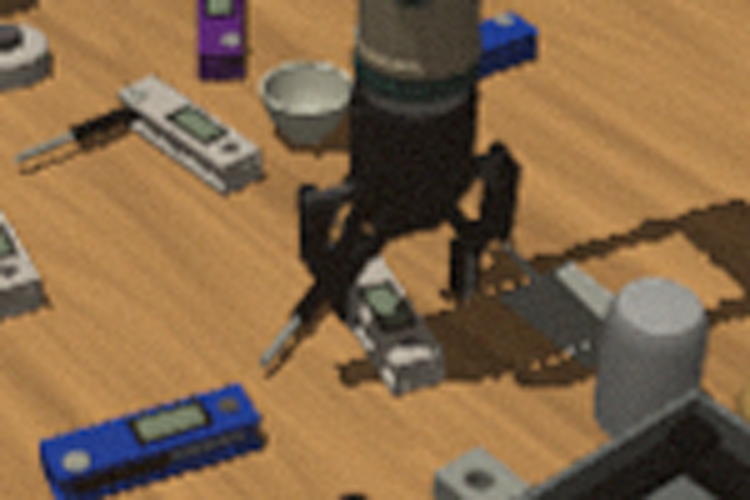

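The side view shows A's handle between the fingers, with the probe still out to the left (tip at crop (270,360)). I'll check its angle.

```bash
python3 - <<'E'
from h import *
o=(261,158)
P=lambda u,v,z:(cast("side",[(o[0]+u/5,o[1]+v/5)],z)[0]*1000).round(1)
print("tip",P(268,362,.014),"end corner top near",P(441,345,.028),"front-left corner top",P(393,368,.028), "armstem joint",P(298,318,.014),"finger tip R",P(463,298,.011))
print("fingers expected",.4838+.0425*.954,-.0331-.0425*.3, .4838-.0425*.954,-.0331+.0425*.3)
E
```

```text
tip [559.1 -71.7  14. ] end corner top near [472.7  -4.6  28. ] front-left corner top [510.9  -6.7  28. ] armstem joint [517.  -94.1  14. ] finger tip R [415.2 -45.5  11. ]
fingers expected 0.5243450000000001 -0.04585 0.443255 -0.020349999999999997
```

```bash
python3 - <<'E'
from h import *
o=(261,158)
for z in (.0,.011,.02,.03,.04): print(z,(cast("side",[(o[0]+463/5,o[1]+298/5)],z)[0]*1000).round(1))
for z in (.0,.011): print((proj("side",[[.4838-.0425*.954,-.0331+.0425*.3,z],[.4838+.0425*.954,-.0331-.0425*.3,z]])-o)*5)
im=get_image("side")
cv2.imwrite("pics/s6.png",cv2.resize(im[190:245,305:375],None,fx=10,fy=10,interpolation=cv2.INTER_CUBIC))
go(.5,0,0)
E
```

```text
0.0 [405.6 -55.   -0. ]
0.011 [415.2 -45.5  11. ]
0.02 [423.  -37.7  20. ]
0.03 [431.8 -29.   30. ]
0.04 [440.5 -20.3  40. ]
[[456.21748426 346.96411583]
 [335.62691826 377.44385791]]
[[457.17706726 334.14462379]
 [335.93931703 364.52278514]]
shift [36.2  5.6  1.9] tooly -17.3 roll None pos [ 0.4839 -0.0329  0.0019] t 4.45 F [-0.5  0.2 -0.2] w 0.0701 g 0.0
```

View pics/s6.png

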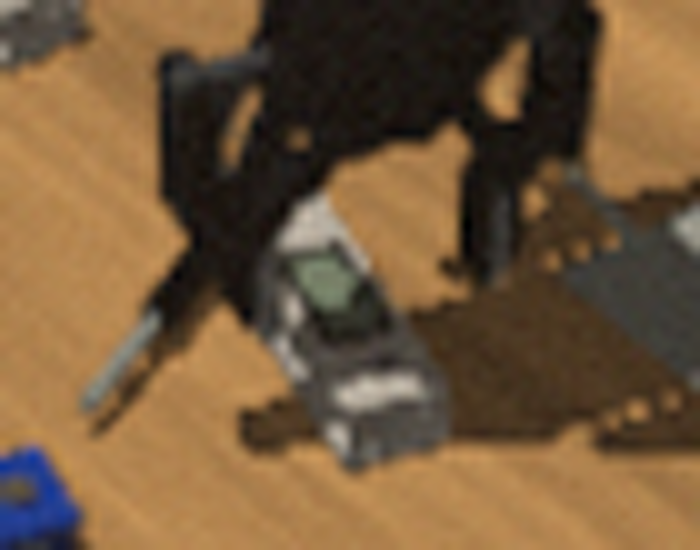

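The finger tips appear about 35 mm above the bench, although TCP z reads 2 mm. I test this by going down gently and watching the force.

```bash
for i in 1; do python3 -m crank '{"translation":[[0,0,2],[0,0,2],[0,0,0]],"roll":[0,0,0],"fingers":[0.82,0.82,0.82]}'; python3 -m crank '{"translation":[[0,0,3],[0,0,0]],"roll":[0,0],"fingers":[0.82,0.82]}'; python3 -m crank '{"translation":[[0,0,3],[0,0,0]],"roll":[0,0],"fingers":[0.82,0.82]}'; done
python3 - <<'E'
from h import *
im=get_image("top");cv2.imwrite("pics/tt.png",im)
print(proj("top",[[.4838+.0425*.954,-.0331-.0425*.3,.011],[.4838-.0425*.954,-.0331+.0425*.3,.011],[.4838,-.0331,.1]]))
c=camera_info("side");R=cv2.Rodrigues(c["rvec"])[0];print("cam",-R.T@c["tvec"])
E
```

```text
clock: 4.75
position: [0.483, -0.0346, -0.0024]
ee_rot: [-0.0, 0.806, 0.592, -0.0]
contact_force: [-0.6, 0.8, 0.2]
width: 0.0702
gripper_force: 0.0
clock: 4.95
position: [0.4831, -0.0345, -0.0054]
ee_rot: [-0.0, 0.806, 0.592, -0.0]
contact_force: [0.5, 0.4, 0.2]
width: 0.0699
gripper_force: 0.0
clock: 5.15
position: [0.4832, -0.0343, -0.0084]
ee_rot: [-0.0, 0.806, 0.592, -0.0]
contact_force: [-0.3, -0.6, -0.2]
width: 0.0698
gripper_force: 0.0
[[293.81577986 177.67752234]
 [285.63585571 200.93916523]
 [287.65884066 187.28595889]]
cam [1.10369057 0.64024917 0.80078756]
```

```bash
python3 -m crank '{"translation":[[0,0,2],[0,0,2],[0,0,0]],"roll":[0,0,0],"fingers":[0.82,0.82,0.82]}' | grep -E "pos|cont"; python3 -m crank '{"translation":[[0,0,2],[0,0,2],[0,0,0]],"roll":[0,0,0],"fingers":[0.82,0.82,0.82]}'| grep -E "pos|cont"
python3 - <<'E'
from h import *
im=get_image("side")
cv2.imwrite("pics/s7.png",cv2.resize(im[170:250,295:385],None,fx=7,fy=7,interpolation=cv2.INTER_CUBIC))
E
```

```text
position: [0.4833, -0.0342, -0.0123]
contact_force: [0.2, 1.1, -0.5]
position: [0.4832, -0.0342, -0.0163]
contact_force: [-0.4, -0.2, 0.1]
```

View pics/s7.png

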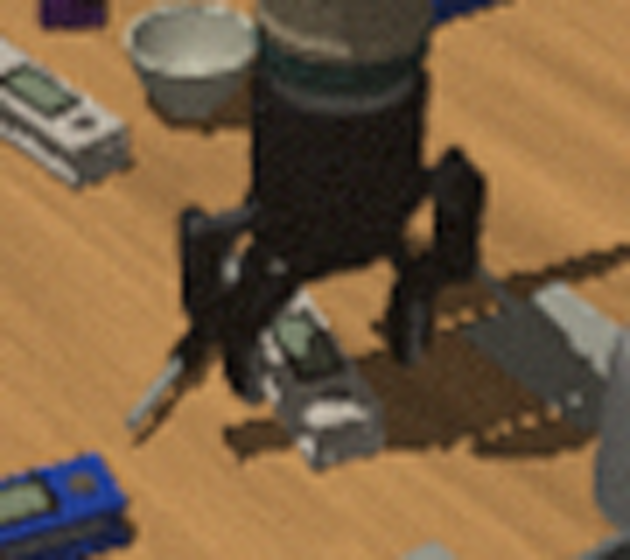

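```bash
python3 - <<'E'
from h import *
for z in (.0,.011,.02,.03):
    a=cast("side",[(354,221.1),(330,226.4)],z)*1000;print(z,a.round(1).tolist(),a.mean(0).round(1),np.linalg.norm(a[0]-a[1]).round(1))
go(.48,0,0)
E
for k in 1 2 ; do :; done
python3 -m crank '{"translation":[[0,0,2],[0,0,2],[0,0,0]],"roll":[0,0,0],"fingers":[0.82,0.82,0.82]}' | grep -E "pos|cont"; python3 -m crank '{"translation":[[0,0,2],[0,0,0]],"roll":[0,0],"fingers":[0.82,0.82]}'| grep -E "pos|cont";python3 -m crank '{"translation":[[0,0,2],[0,0,0]],"roll":[0,0],"fingers":[0.82,0.82]}'| grep -E "pos|cont"
```

```text
0.0 [[417.0, -40.6, 0.0], [497.5, -69.0, 0.0]] [457.2 -54.8   0. ] 85.4
0.011 [[426.4, -31.2, 11.0], [505.8, -59.3, 11.0]] [466.1 -45.2  11. ] 84.2
0.02 [[434.2, -23.6, 20.0], [512.6, -51.3, 20.0]] [473.4 -37.4  20. ] 83.2
0.03 [[442.7, -15.1, 30.0], [520.2, -42.4, 30.0]] [481.5 -28.7  30. ] 82.2
shift [ 31.6 -13.4 -16.2] tooly -17.4 roll None pos [ 0.4833 -0.0342 -0.0162] t 5.85 F [-0.1  0.7 -0.2] w 0.07 g 0.0
position: [0.4833, -0.0342, -0.0203]
contact_force: [-0.1, 0.6, 0.3]
position: [0.4833, -0.0342, -0.0222]
contact_force: [-0.8, 0.4, -0.3]
position: [0.4833, -0.0342, -0.0242]
contact_force: [-0.4, 0.4, 0.6]
```

Tips fit the commanded xy at about 40 mm above the reported TCP, so the z reading carries an offset. I keep descending, guarded, to find the bench.

```bash
for k in 1; do
python3 -m crank '{"translation":[[0,0,2],[0,0,2],[0,0,0]],"roll":[0,0,0],"fingers":[0.82,0.82,0.82]}' | grep -E "pos|cont"
python3 -m crank '{"translation":[[0,0,2],[0,0,2],[0,0,0]],"roll":[0,0,0],"fingers":[0.82,0.82,0.82]}' | grep -E "pos|cont"; done
python3 - <<'E'
from h import *
im=get_image("side")
cv2.imwrite("pics/s8.png",cv2.resize(im[170:250,295:385],None,fx=7,fy=7,interpolation=cv2.INTER_CUBIC))
E
```

```text
position: [0.4832, -0.0342, -0.0283]
contact_force: [0.2, -0.1, -0.2]
position: [0.4832, -0.0341, -0.0323]
contact_force: [-0.1, 0.3, -0.3]
```

View pics/s8.png

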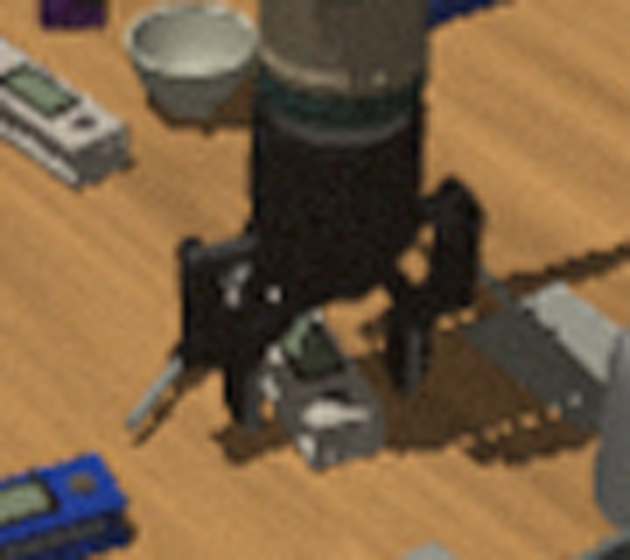

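The s8 view shows the finger tips about 11 mm above the bench, with TCP z reading −32. So tip height ≈ reading + 43 mm at this opening. I redo the sweep at that height.

```bash

python3 -m crank '{"translation":[[0,0,-40],[0,0,-10],[-48,0,0],[-48,0,0],[0,0,20],[0,0,20],[0,0,12],[0,0,0]],"roll":[0,0,0,0,0,0,0,0],"fingers":[0.82,0.82,0.82,0.82,0.82,0.82,0.82,0.82]}' 20
python3 -m crank '{"translation":[[12,0,0],[12,0,0],[12,0,0],[12,0,0],[12,0,0],[12,0,0],[12,0,0],[12,0,0]],"roll":[0,0,0,0,0,0,0,0],"fingers":[0.82,0.82,0.82,0.82,0.82,0.82,0.82,0.82]}'
python3 - <<'E'
from h import *
im=get_image("side")
cv2.imwrite("pics/s9.png",cv2.resize(im[170:250,295:385],None,fx=7,fy=7,interpolation=cv2.INTER_CUBIC))
E
```

```text
clock: 8.0
position: [0.4533, -0.1254, -0.0354]
ee_rot: [-0.002, 0.806, 0.592, -0.001]
contact_force: [-0.2, -0.3, 0.2]
width: 0.0697
gripper_force: 0.0
clock: 8.8
position: [0.4838, -0.0331, -0.034]
ee_rot: [-0.0, 0.806, 0.592, 0.0]
contact_force: [0.1, 0.1, -0.4]
width: 0.0698
gripper_force: 0.0
```

View pics/s9.png

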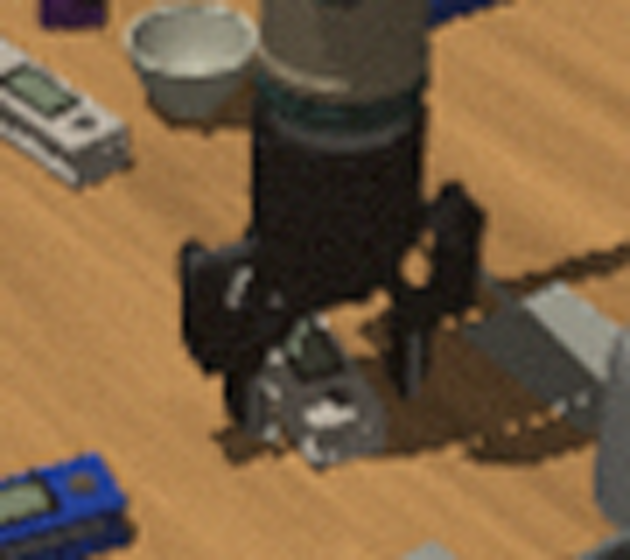

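The probe is swept in against the handle. Now squeeze, reopen a little, centre, raise and regrip on the upper part of the handle.

```bash

python3 -m crank '{"translation":[[0,0,0],[0,0,0],[0,0,0],[0,0,0],[0,0,0],[0,0,0],[0,0,0],[0,0,0]],"roll":[0,0,0,0,0,0,0,0],"fingers":[0.3,0.3,0.3,0.3,0.3,0.3,0.3,0.3]}' 20
python3 -m crank '{"translation":[[0,0,0],[0,0,0],[0,0,0],[-18,0,-11],[-18,0,0],[0,0,0]],"roll":[0,0,0,0,0,0],"fingers":[0.55,0.55,0.55,0.55,0.55,0.55]}'
python3 -m crank '{"translation":[[0,0,0],[0,0,0],[0,0,0],[0,0,0],[0,0,0],[0,0,0],[0,0,0]],"roll":[0,0,0,0,0,0,0],"fingers":[0.3,0.3,0.3,0.3,0.3,0.3,0.3]}' 35
```

```text
clock: 9.65
position: [0.4835, -0.0346, -0.034]
ee_rot: [0.0, 0.806, 0.592, -0.0]
contact_force: [0.4, -0.4, 1.4]
width: 0.0356
gripper_force: 20.6
clock: 10.25
position: [0.4725, -0.0697, -0.0228]
ee_rot: [0.0, 0.806, 0.592, -0.0]
contact_force: [0.4, 0.2, 0.4]
width: 0.047
gripper_force: 0.0
clock: 10.95
position: [0.4729, -0.0684, -0.0228]
ee_rot: [0.0, 0.806, 0.592, 0.0]
contact_force: [-1.1, -1.7, 4.8]
width: 0.0353
gripper_force: 35.3
```

```bash

python3 -m crank '{"translation":[[0,0,-10],[0,0,-40],[0,0,-40],[0,0,0],[0,0,0]],"roll":[0,0,0,-0.15,-0.154],"fingers":[0.3,0.3,0.3,0.3,0.3]}' 2>&1 | tail -5
python3 -m crank '{"translation":[[0,0,0],[0,0,0]],"roll":[-0.15,-0.15],"fingers":[0.3,0.3]}'
python3 - <<'E'
from h import *
go(.513,.233,.055,0)
E
```

```text
refused, turn out of range in row 5
clock: 11.15
position: [0.4733, -0.0679, -0.0228]
ee_rot: [-0.0, 0.706, 0.708, 0.001]
contact_force: [0.3, 0.1, 4.6]
width: 0.0352
gripper_force: 35.2
shift [300.9  40.4 -77.5] tooly 0.1 roll 0.001985050713085215 pos [ 0.4733 -0.0679 -0.0228] t 11.15 F [0.3 0.1 4.6] w 0.0352 g 35.2
```

```bash

python3 -m crank '{"translation":[[0,0,-10],[0,0,-40],[0,0,-40],[49,7,0],[49,7,0],[49,7,0],[49,7,0],[49,7,0]],"roll":[0,0,0,0,0,0,0,0],"fingers":[0.3,0.3,0.3,0.3,0.3,0.3,0.3,0.3]}'
python3 -m crank '{"translation":[[49,5,0],[7,0,0],[0,0,0],[0,0,0]],"roll":[0,0,0,0],"fingers":[0.3,0.3,0.3,0.3]}'
python3 - <<'E'
from h import *
im=get_image("top"); cv2.imwrite("pics/t10.png",im)
for t in thermos(im): 
    if 80<t[3]<150:print(t)
go(.513,.233,-.015,0)
im=get_image("side"); cv2.imwrite("pics/s10.png",im)
E
```

```text
clock: 11.95
position: [0.5079, 0.1786, 0.0671]
ee_rot: [-0.0, 0.709, 0.705, -0.0]
contact_force: [1.4, -0.8, -1.3]
width: 0.0348
gripper_force: 35.9
clock: 12.35
position: [0.5127, 0.2314, 0.0666]
ee_rot: [-0.0, 0.709, 0.706, -0.001]
contact_force: [0.2, -1.3, -1.8]
width: 0.0354
gripper_force: 35.9
(array([204. , 237.2]), (312.0, 252.4), 12.6, 87, 30)
(array([278.6, 225.4]), (359.4, -2.8), 87.0, 94, 63)
(array([371.7, 200.8]), (451.1, -313.6), 91.7, 126, 34)
(array([365.5, 145.7]), (640.4, -288.2), 77.3, 128, 34)
shift [ 2.2  0.1 81.7] tooly -0.3 roll -0.004908358704811983 pos [0.5129 0.2309 0.0668] t 12.4 F [-0.1 -0.4 -1.5] w 0.035 g 35.9
```

```bash

python3 -m crank '{"translation":[[2,0,30],[0,0,25],[0,0,15],[0,0,6],[0,0,3],[0,0,0]],"roll":[0,0,0,0,0,0],"fingers":[0.3,0.3,0.3,0.3,0.3,0.3]}'
python3 -m crank '{"translation":[[0,0,2],[0,0,0],[0,0,0]],"roll":[0,0,0],"fingers":[0.3,0.53,0.53]}'
python3 -m crank '{"translation":[[0,0,0],[0,0,-10],[0,0,-40],[0,0,-50],[0,0,0]],"roll":[0,0,0,0,0],"fingers":[0.53,0.53,0.53,0.53,0.53]}'
python3 - <<'E'
from h import *
im=get_image("top"); cv2.imwrite("pics/t11.png",im)
im=get_image("side"); cv2.imwrite("pics/s11.png",im)
go(.459,-.238,.08,1.7)
E
```

```text
clock: 13.05
position: [0.5142, 0.2337, -0.0116]
ee_rot: [0.0, 0.709, 0.706, 0.0]
contact_force: [-0.4, 0.3, -1.9]
width: 0.0352
gripper_force: 35.9
clock: 13.35
position: [0.5143, 0.2345, -0.0132]
ee_rot: [0.0, 0.708, 0.706, 0.001]
contact_force: [-0.9, -0.4, -0.1]
width: 0.0456
gripper_force: 0.0
clock: 13.85
position: [0.5191, 0.2362, 0.0936]
ee_rot: [0.003, 0.708, 0.706, 0.007]
contact_force: [1.2, 0.4, -0.4]
width: 0.0454
gripper_force: 0.0
shift [-472.9  -54.5    7.3] tooly -0.2 roll -0.03254137746269148 pos [0.5148 0.2347 0.0882] t 13.95 F [ 0.1  0.1 -0.8] w 0.0452 g 0.0
```

```bash

python3 -m crank '{"translation":[[-48,-4,0],[-48,-4,0],[-48,-4,0],[-48,-4,0],[-48,-4,0],[-48,-4,0],[-48,-4,0],[-48,-4,0]],"roll":[-0.033,0,0,0,0,0,0,0],"fingers":[0.82,0.82,0.82,0.82,0.82,0.82,0.82,0.82]}' >/dev/null
python3 -m crank '{"translation":[[-48,-4,0],[-48,-4,0],[-48,-4,0],[-48,-4,0],[-40,-4,0],[0,0,0]],"roll":[0,0,0,0,0,0],"fingers":[0.82,0.82,0.82,0.82,0.82,0.82]}'
python3 - <<'E'
from h import *
im=get_image("top"); cv2.imwrite("pics/t12.png",im)
for t in thermos(im)+thermos(im,.036): 
    if 80<t[3]<150:print(t)
go(.456,-.389,-.034,1.7)
E
```

```text
clock: 15.35
position: [0.4775, -0.3881, 0.0841]
ee_rot: [0.0, 0.698, 0.716, -0.001]
contact_force: [-0.5, 0.9, -1.2]
width: 0.07
gripper_force: 0.0
(array([198. , 238.1]), (307.1, 272.8), 13.8, 87, 70)
(array([279.8, 224. ]), (359.7, -2.7), 86.5, 94, 62)
(array([366.7, 200.4]), (450.7, -301.6), 91.7, 102, 34)
(array([211.4, 177.2]), (517.0, 233.8), 91.5, 132, 34)
(array([365.7, 145.7]), (640.4, -288.2), 77.3, 128, 34)
(array([198. , 238.1]), (307.6, 270.3), 13.8, 86, 70)
(array([279.8, 224. ]), (359.9, -3.5), 86.5, 93, 62)
(array([366.7, 200.4]), (450.3, -300.5), 91.7, 102, 34)
(array([211.4, 177.2]), (516.2, 231.5), 91.5, 131, 34)
(array([365.7, 145.7]), (638.9, -287.2), 77.3, 127, 34)
shift [ -4.1 -21.1 118. ] tooly 1.5 roll -0.003260155365228297 pos [ 0.4773 -0.3846  0.0839] t 15.4 F [-1.   0.6  0.3] w 0.0701 g 0.0
```

A is in pocket 2 (516,231). Now B.

```bash

python3 -m crank '{"translation":[[-4,-21,0],[0,0,40],[0,0,40],[0,0,25],[0,0,13],[0,0,0]],"roll":[0,0,0,0,0,0],"fingers":[0.82,0.82,0.82,0.82,0.82,0.82]}' 20
python3 -m crank '{"translation":[[14,0,0],[14,0,0],[14,0,0],[14,0,0],[14,0,0],[14,0,0],[14,0,0],[12,0,0]],"roll":[0,0,0,0,0,0,0,0],"fingers":[0.82,0.82,0.82,0.82,0.82,0.82,0.82,0.82]}'
python3 -m crank '{"translation":[[0,0,0],[0,0,0],[0,0,0],[0,0,0],[0,0,0],[0,0,0],[0,0,0],[0,0,0]],"roll":[0,0,0,0,0,0,0,0],"fingers":[0.3,0.3,0.3,0.3,0.3,0.3,0.3,0.3]}' 20
```

```text
clock: 16.0
position: [0.4563, -0.3848, -0.0342]
ee_rot: [-0.003, 0.696, 0.718, 0.0]
contact_force: [0.4, 0.1, 0.6]
width: 0.0703
gripper_force: 0.0
clock: 16.8
position: [0.4542, -0.2761, -0.032]
ee_rot: [-0.0, 0.696, 0.718, 0.0]
contact_force: [1.1, -0.4, 0.5]
width: 0.0702
gripper_force: 0.0
clock: 17.6
position: [0.4546, -0.278, -0.0319]
ee_rot: [0.0, 0.696, 0.718, -0.0]
contact_force: [-0.1, 0.6, 3.4]
width: 0.0362
gripper_force: 20.0
```

```bash

python3 -m crank '{"translation":[[0,0,0],[0,0,0],[0,0,0],[-18,0,-10],[-18,0,0],[0,0,0]],"roll":[0,0,0,0,0,0],"fingers":[0.55,0.55,0.55,0.55,0.55,0.55]}' |tail -2
python3 -m crank '{"translation":[[0,0,0],[0,0,0],[0,0,0],[0,0,0],[0,0,0],[0,0,0]],"roll":[0,0,0,0,0,0],"fingers":[0.3,0.3,0.3,0.3,0.3,0.3]}' 35
python3 -m crank '{"translation":[[0,0,-10],[0,0,-40],[0,0,-50],[0,0,-20],[48,11,0],[48,11,0],[48,11,0],[48,11,0]],"roll":[0,0,0,0.03,0,0,0,0],"fingers":[0.3,0.3,0.3,0.3,0.3,0.3,0.3,0.3]}'|tail -2
python3 -m crank '{"translation":[[48,11,0],[48,11,0],[48,11,0],[48,11,0],[48,11,0],[48,11,0],[45,10,0],[0,0,0]],"roll":[0,0,0,0,0,0,0,0],"fingers":[0.3,0.3,0.3,0.3,0.3,0.3,0.3,0.3]}'
python3 -m crank '{"translation":[[0,0,0],[0,0,0]],"roll":[0,0],"fingers":[0.3,0.3]}'|tail -1
python3 - <<'E'
from h import *
go(.580,.233,-.014,0)
E
```

```text
width: 0.0472
gripper_force: 0.0
clock: 18.8
position: [0.4555, -0.3133, -0.0221]
ee_rot: [-0.0, 0.696, 0.718, 0.0]
contact_force: [0.5, -1.7, 0.8]
width: 0.0351
gripper_force: 35.0
width: 0.0354
gripper_force: 35.6
clock: 20.4
position: [0.5757, 0.2177, 0.0979]
ee_rot: [-0.001, 0.705, 0.709, 0.001]
contact_force: [0.0, -1.7, -1.4]
width: 0.0351
gripper_force: 35.6
gripper_force: 35.6
shift [ 22.6   5.8 111.7] tooly -0.0 roll -0.00012107437427558439 pos [0.5744 0.2105 0.0977] t 20.6 F [-0.1 -0.4 -1.6] w 0.0349 g 35.6
```

```bash

python3 -m crank '{"translation":[[22,6,0],[0,0,40],[0,0,40],[0,0,20],[0,0,7],[0,0,3],[0,0,0]],"roll":[0,0,0,0,0,0,0],"fingers":[0.3,0.3,0.3,0.3,0.3,0.3,0.3]}'
python3 -m crank '{"translation":[[0,0,2],[0,0,0],[0,0,0]],"roll":[0,0,0],"fingers":[0.3,0.53,0.53]}'
python3 -m crank '{"translation":[[0,0,0],[0,0,-10],[0,0,-40],[0,0,-50],[0,0,0]],"roll":[0,0,0,0,0],"fingers":[0.53,0.53,0.53,0.53,0.53]}'
python3 - <<'E'
from h import *
go(.640-.013,-.288-.0585,.08,-12.7)
E
```

```text
clock: 21.3
position: [0.5824, 0.2329, -0.011]
ee_rot: [0.0, 0.708, 0.707, 0.001]
contact_force: [-0.3, 0.3, -0.8]
width: 0.0349
gripper_force: 35.5
clock: 21.6
position: [0.5823, 0.2337, -0.0128]
ee_rot: [0.001, 0.707, 0.707, 0.001]
contact_force: [-0.4, 0.3, 0.4]
width: 0.0452
gripper_force: 0.0
clock: 22.1
position: [0.5871, 0.2352, 0.0944]
ee_rot: [0.004, 0.707, 0.707, 0.007]
contact_force: [1.3, 0.5, 0.1]
width: 0.0455
gripper_force: 0.0
shift [-581.8   39.6   12.4] tooly 0.0 roll 0.22186560627191543 pos [0.5871 0.2352 0.0944] t 22.1 F [1.3 0.5 0.1] w 0.0455 g 0.0
```

```bash

python3 -m crank '{"translation":[[-48,3,0],[-48,3,0],[-48,3,0],[-48,3,0],[-48,3,0],[-48,3,0],[-48,3,0],[-48,3,0]],"roll":[0,0,0,0,0,0,0,0],"fingers":[0.82,0.82,0.82,0.82,0.82,0.82,0.82,0.82]}' >/dev/null
python3 -m crank '{"translation":[[-48,3,0],[-48,3,0],[-48,3,0],[-48,3,0],[0,0,0],[0,0,0],[0,0,0]],"roll":[0,0,0,0,0.15,0.072,0],"fingers":[0.82,0.82,0.82,0.82,0.82,0.82,0.82]}'
python3 - <<'E'
from h import *
im=get_image("top"); cv2.imwrite("pics/t13.png",im)
for t in thermos(im,.036): 
    if 80<t[3]<150:print(t)
go(.627,-.3487,-.034,-12.7)
E
```

```text
clock: 23.6
position: [0.6174, -0.3432, 0.0862]
ee_rot: [0.0, 0.781, 0.624, 0.0]
contact_force: [1.0, 0.7, 0.3]
width: 0.0696
gripper_force: 0.0
(array([198.1, 238.2]), (307.3, 270.2), 13.7, 88, 70)
(array([211.4, 177.2]), (516.2, 231.5), 91.5, 131, 34)
(array([211. , 157.5]), (582.9, 236.3), 91.4, 128, 31)
shift [ -3.8  10.6 120.2] tooly -12.6 roll 0.0009293100141633837 pos [ 0.6174 -0.3427  0.0862] t 23.65 F [ 0.2  0.9 -0.1] w 0.0699 g 0.0
```

B is in pocket 3. C is now hidden from above, so I check it in the side view against the first picture.

```bash
python3 - <<'E'
from h import *
for im in (cv2.imread("pics/side0.png"),get_image("side")):
    print([t[:3] for t in thermos(im,n="side") if t[0][0]<420 and 150<t[0][1]<260])
print(proj("side",[[.640,-.288,.028]]))
E
```

```text
[(array([151.8, 258.9]), (1007.0, -249.9), 90.1)]
[]
[[257.06590558 203.85608787]]
```

```bash
python3 - <<'E'
from h import *
a=cv2.imread("pics/side0.png");b=get_image("side");cv2.imwrite("pics/s14.png",b)
d=cv2.absdiff(a,b).max(2)>40
for r in range(190,226,4): print(r,"".join("#" if d[r:r+4,c:c+4].mean()>.3 else "." for c in range(220,300,4)))
E
```

```text
190 ...........#########
194 .......#############
198 ..........##########
202 ...............###..
206 ....................
210 ....................
214 ....................
218 ....................
222 ....................
```

C is unmoved. Sweep and grip.

```bash

python3 -m crank '{"translation":[[-4,11,0],[0,0,40],[0,0,40],[0,0,25],[0,0,15],[0,0,0]],"roll":[0,0,0,0,0,0],"fingers":[0.82,0.82,0.82,0.82,0.82,0.82]}' 20
python3 -m crank '{"translation":[[12,0,0],[12,0,0],[12,0,0],[12,0,0],[12,0,0],[12,0,0],[12,0,0],[12,0,0]],"roll":[0,0,0,0,0,0,0,0],"fingers":[0.82,0.82,0.82,0.82,0.82,0.82,0.82,0.82]}'
python3 -m crank '{"translation":[[0,0,0],[0,0,0],[0,0,0],[0,0,0],[0,0,0],[0,0,0],[0,0,0],[0,0,0]],"roll":[0,0,0,0,0,0,0,0],"fingers":[0.3,0.3,0.3,0.3,0.3,0.3,0.3,0.3]}' 20
python3 -m crank '{"translation":[[0,0,0],[0,0,0],[0,0,0],[-18,0,-10],[-17,0,0],[0,0,0]],"roll":[0,0,0,0,0,0],"fingers":[0.55,0.55,0.55,0.55,0.55,0.55]}' |tail -2
python3 -m crank '{"translation":[[0,0,0],[0,0,0],[0,0,0],[0,0,0],[0,0,0],[0,0,0]],"roll":[0,0,0,0,0,0],"fingers":[0.3,0.3,0.3,0.3,0.3,0.3]}' 35
```

```text
clock: 24.35
position: [0.6261, -0.3475, -0.0362]
ee_rot: [-0.002, 0.781, 0.625, -0.001]
contact_force: [-0.0, -0.3, 0.4]
width: 0.0704
gripper_force: 0.0
clock: 25.15
position: [0.6487, -0.2541, -0.0341]
ee_rot: [-0.0, 0.781, 0.624, 0.0]
contact_force: [-0.3, -0.5, 0.2]
width: 0.0699
gripper_force: 0.0
clock: 25.95
position: [0.6485, -0.2556, -0.0339]
ee_rot: [0.0, 0.781, 0.624, -0.0]
contact_force: [-0.4, -0.2, 1.2]
width: 0.0364
gripper_force: 19.6
width: 0.0471
gripper_force: 0.0
clock: 27.15
position: [0.6411, -0.2897, -0.0235]
ee_rot: [0.001, 0.781, 0.625, -0.0]
contact_force: [-1.3, -3.5, 5.4]
width: 0.0352
gripper_force: 35.0
```

```bash

python3 -m crank '{"translation":[[0,0,-10],[0,0,-40],[0,0,-50],[0,0,-30],[0,0,0],[0,0,0],[48,0,0],[48,0,0]],"roll":[0,0,0,0,-0.15,-0.072,0,0],"fingers":[0.3,0.3,0.3,0.3,0.3,0.3,0.3,0.3]}'|tail -2
python3 -m crank '{"translation":[[48,0,0],[48,0,0],[48,0,0],[48,0,0],[48,0,0],[48,0,0],[48,0,0],[48,0,0]],"roll":[0,0,0,0,0,0,0,0],"fingers":[0.3,0.3,0.3,0.3,0.3,0.3,0.3,0.3]}'|tail -2
python3 -m crank '{"translation":[[40,5,0],[0,0,0],[0,0,0]],"roll":[0,0,0],"fingers":[0.3,0.3,0.3]}'|tail -1
python3 - <<'E'
from h import *
go(.646,.233,-.015,0)
E
```

```text
width: 0.0353
gripper_force: 35.0
width: 0.0355
gripper_force: 35.0
gripper_force: 34.9
shift [  0.9   2.  120.1] tooly 0.2 roll 0.00278374809631366 pos [0.6443 0.2321 0.1051] t 29.05 F [-0.6 -0.6 -1.1] w 0.035 g 34.9
```

```bash

python3 -m crank '{"translation":[[1,2,20],[0,0,40],[0,0,40],[0,0,10],[0,0,5],[0,0,3],[0,0,0]],"roll":[0,0,0,0,0,0,0],"fingers":[0.3,0.3,0.3,0.3,0.3,0.3,0.3]}'
python3 -m crank '{"translation":[[0,0,2],[0,0,0],[0,0,0]],"roll":[0,0,0],"fingers":[0.3,0.53,0.53]}'
python3 -m crank '{"translation":[[0,0,0],[0,0,-10],[0,0,-40],[0,0,-50],[0,0,-50],[0,0,-50],[0,0,0]],"roll":[0,0,0,0,0,0,0],"fingers":[0.53,0.53,0.53,0.53,0.53,0.53,0.53]}'
python3 - <<'E'
from h import *
go(.546,.45,.25,0)
E
```

```text
clock: 29.75
position: [0.6491, 0.2316, -0.0103]
ee_rot: [0.001, 0.707, 0.707, 0.001]
contact_force: [-0.5, 0.4, -1.3]
width: 0.0353
gripper_force: 35.0
clock: 30.05
position: [0.6484, 0.2319, -0.0129]
ee_rot: [0.0, 0.707, 0.707, 0.001]
contact_force: [-0.1, -0.0, 0.5]
width: 0.0456
gripper_force: 0.0
clock: 30.75
position: [0.6526, 0.233, 0.1966]
ee_rot: [0.005, 0.707, 0.707, 0.008]
contact_force: [0.6, 0.6, 0.8]
width: 0.0454
gripper_force: 0.0
shift [ 217.3 -105.6  -54.3] tooly 0.0 roll 0.00016680860421418938 pos [0.6526 0.233  0.1966] t 30.75 F [0.6 0.6 0.8] w 0.0454 g 0.0
```

All three are placed. Next the lid: measure its angle from the first top view, and check the pockets now.

```bash
python3 - <<'E'
from h import *
for q in np.arange(1.3,2.3,.1):
    P=[[x,.333-.2*np.cos(q),.0445+.2*np.sin(q)] for x in (.39,.546,.702)]
    a,b=proj("top",P),proj("side",P[2:3]);print(q.round(1),[(i,j) for i,j in a.round(0)],b.round(0))
for q in (1.4,1.2,1.0,.8,.6,.4,.2,.1,.05,0):
    print("path",q,[round(v,3) for v in (.333-.17*np.cos(q)+.01*np.sin(q)+.011,.0445+.17*np.sin(q)+.01*np.cos(q))])
im=get_image("top")
for t in thermos(im,.036): 
    if 80<t[3]<150:print(t)
E
```

```text
1.3 [(np.float64(174.0), np.float64(213.0)), (np.float64(176.0), np.float64(159.0)), (np.float64(179.0), np.float64(106.0))] [[364. 266.]]
1.4 [(np.float64(166.0), np.float64(213.0)), (np.float64(169.0), np.float64(159.0)), (np.float64(172.0), np.float64(105.0))] [[370. 270.]]
1.5 [(np.float64(159.0), np.float64(213.0)), (np.float64(162.0), np.float64(158.0)), (np.float64(165.0), np.float64(105.0))] [[378. 275.]]
1.6 [(np.float64(152.0), np.float64(212.0)), (np.float64(155.0), np.float64(158.0)), (np.float64(158.0), np.float64(105.0))] [[385. 281.]]
1.7 [(np.float64(146.0), np.float64(212.0)), (np.float64(149.0), np.float64(158.0)), (np.float64(152.0), np.float64(105.0))] [[393. 288.]]
1.8 [(np.float64(140.0), np.float64(212.0)), (np.float64(143.0), np.float64(158.0)), (np.float64(146.0), np.float64(105.0))] [[400. 296.]]
1.9 [(np.float64(134.0), np.float64(212.0)), (np.float64(137.0), np.float64(158.0)), (np.float64(141.0), np.float64(106.0))] [[407. 304.]]
2.0 [(np.float64(129.0), np.float64(212.0)), (np.float64(132.0), np.float64(158.0)), (np.float64(136.0), np.float64(106.0))] [[
[... 229 characters left out ...]
9.0)), (np.float64(128.0), np.float64(108.0))] [[427. 332.]]
path 1.4 [np.float64(0.325), np.float64(0.214)]
path 1.2 [np.float64(0.292), np.float64(0.207)]
path 1.0 [np.float64(0.261), np.float64(0.193)]
path 0.8 [np.float64(0.233), np.float64(0.173)]
path 0.6 [np.float64(0.209), np.float64(0.149)]
path 0.4 [np.float64(0.191), np.float64(0.12)]
path 0.2 [np.float64(0.179), np.float64(0.088)]
path 0.1 [np.float64(0.176), np.float64(0.071)]
path 0.05 [np.float64(0.175), np.float64(0.063)]
path 0 [np.float64(0.174), np.float64(0.054)]
(array([192.9, 239.5]), (302.9, 287.1), 15.2, 86, 37)
(array([278.6, 225.3]), (359.7, -3.5), 87.0, 93, 62)
(array([211.4, 138.4]), (648.6, 240.9), 93.5, 125, 36)
```

Lid angle ≈ 1.75. I go over it with the fingers shut and down behind it.

```bash

python3 -m crank '{"translation":[[0,0,-50],[0,0,-50],[40,-10,-10],[40,-10,0],[40,-10,0],[40,-10,0],[40,-10,0],[10,0,0]],"roll":[0,0,0,0,0,0,0,0],"fingers":[0,0,0,0,0,0,0,0]}'
python3 -m crank '{"translation":[[0,0,0],[0,0,0],[0,0,0]],"roll":[0,0,0],"fingers":[0,0,0]}'
python3 - <<'E'
from h import *
im=get_image("top")
cv2.imwrite("pics/t15.png",im); cv2.imwrite("pics/s15.png",get_image("side"))
for t in thermos(im,.036): 
    if 80<t[3]<150:print(t)
go(.6,.44,.166,0)
E
```

```text
clock: 31.6
position: [0.5949, 0.4461, 0.294]
ee_rot: [-0.002, 0.705, 0.709, -0.001]
contact_force: [0.9, -0.7, 0.2]
width: 0.0002
gripper_force: 0.0
clock: 31.9
position: [0.5983, 0.4398, 0.2959]
ee_rot: [0.0, 0.708, 0.706, -0.0]
contact_force: [-0.5, -0.0, 0.8]
width: 0.0003
gripper_force: 0.0
(array([198.1, 238.2]), (307.3, 270.2), 13.7, 88, 70)
(array([278.6, 225.4]), (359.7, -3.5), 87.0, 93, 62)
(array([211.4, 177.1]), (516.2, 231.5), 91.5, 131, 34)
(array([211. , 157.5]), (582.9, 236.3), 91.4, 128, 31)
(array([211.2, 138.4]), (648.6, 240.9), 93.5, 125, 36)
shift [1.000e-01 1.500e+00 1.303e+02] tooly -0.1 roll -0.0020810165546629924 pos [0.5984 0.4399 0.2963] t 32.0 F [-0.  -0.2 -0. ] w 0.0 g 0.0
```

```bash
python3 - <<'E'
from h import *
a=cv2.imread("pics/t15.png")[115:225,175:265];b=cv2.imread("pics/s15.png")[220:345,310:470]
r=lambda i:cv2.resize(i,(390,480),interpolation=cv2.INTER_CUBIC)
cv2.imwrite("pics/m15.png",np.hstack([r(a),r(b)]))
E
```

```text
(no output)
```

View pics/m15.png

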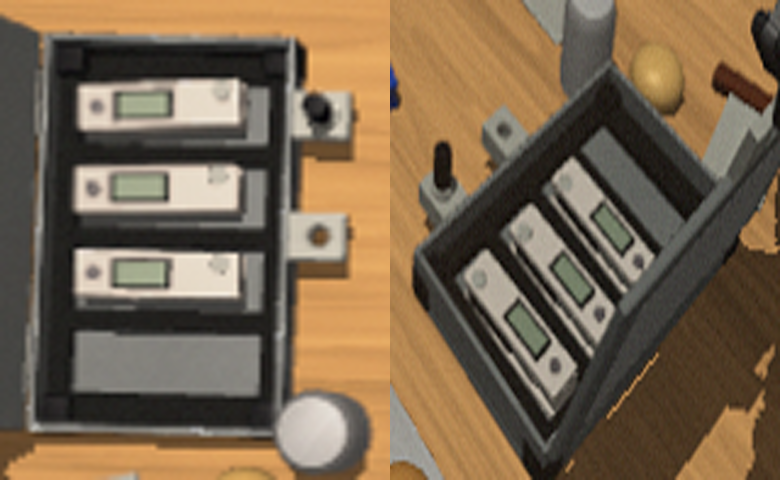

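The view shows three thermometers in their pockets, folded and display up; the fourth pocket is empty. C at the top looks slightly skewed, so I'll triangulate its button and screw heights against A and B.

```bash
python3 - <<'E'
from h import *
def tri(a,b):
    a=(175+a[0]/4.333,115+a[1]/4.364);b=(310+(b[0]-390)/2.4375,220+b[1]/3.84)
    o=[];d=[]
    for n,p in(("top",a),("side",b)):
        P,Q=cast(n,[p],0)[0],cast(n,[p],.1)[0];o.append(P);d.append(Q-P)
    A=np.c_[d[0],-d[1]];t=np.linalg.lstsq(A,o[1]-o[0],rcond=None)[0]
    return ((o[0]+t[0]*d[0]+o[1]+t[1]*d[1])/2*1000).round(1)
for n,l in (("C",[((97,106),(555,366)),((222,90),(480,280))]),("B",[((93,188),(600,313)),((217,175),(525,235))]),("A",[((93,272),(638,261)),((218,263),(565,182))])):
    print(n,[tri(*p) for p in l])
E
```

```text
C [array([644.1, 289. ,  34.7]), array([658.2, 190.3,  35. ])]
B [array([578.7, 288.9,  35.7]), array([591.8, 191. ,  33.5])]
A [array([513.3, 285. ,  35.7]), array([523.1, 185.7,  36.7])]
```

All lie flat (z ≈ 35 mm). Now push the lid, shifting to x = 0.63 to clear its knuckle.

```bash

python3 -m crank '{"translation":[[0,32,0],[0,0,40],[0,0,40],[0,0,36],[0,0,0],[0,0,0]],"roll":[0,0,0,0,0,0],"fingers":[0,0,0,0,0,0]}'
python3 -m crank '{"translation":[[-25,0,0],[-20,0,0],[-15,0,0],[-15,0,0],[-15,0,0],[-15,0,0],[-10,0,0],[0,0,0]],"roll":[0,0,0,0,0,0,0,0],"fingers":[0,0,0,0,0,0,0,0]}'
```

```text
clock: 32.6
position: [0.6303, 0.4408, 0.1805]
ee_rot: [0.0, 0.707, 0.707, -0.0]
contact_force: [-0.5, -0.2, 0.8]
width: 0.0
gripper_force: 0.0
clock: 33.4
position: [0.6296, 0.3239, 0.1796]
ee_rot: [0.0, 0.708, 0.706, -0.001]
contact_force: [-0.2, -0.1, -0.1]
width: 0.0001
gripper_force: 0.0
```

```bash
python3 - <<'E'
from h import *
go(.631,.292,.173,0)
E
```

```text
shift [-31.9   1.5   6.7] tooly -0.1 roll -0.001831876394881066 pos [0.6296 0.3239 0.1796] t 33.4 F [-0.2 -0.1 -0.1] w 0.0001 g 0.0
```

```bash

python3 -m crank '{"translation":[[-11,0,2],[-11,0,3],[-10,0,2]],"roll":[0,0,0],"fingers":[0,0,0]}'
python3 - <<'E'
from h import *
cv2.imwrite("pics/t16.png",get_image("top"));cv2.imwrite("pics/s16.png",get_image("side"))
a=cv2.imread("pics/t15.png");b=cv2.imread("pics/t16.png")
# lid panel dark grey extent along image row ~205 (x~0.41) and 180
for im in(a,b):
    g=cv2.cvtColor(im,cv2.COLOR_BGR2HSV)
    for r in (185,200,207): print(r,"".join("#" if g[r,c,1]<60 else "." for c in range(120,260,2)))
E
```

```text
clock: 33.7
position: [0.6295, 0.294, 0.1724]
ee_rot: [-0.0, 0.707, 0.707, -0.0]
contact_force: [0.7, 2.1, -1.5]
width: 0.0003
gripper_force: 1.3
185 .........####################################################.........
200 .........####################################################.........
207 .........############################################################.
185 .............................######.#########################.........
200 ............................######.##########################.........
207 ............................########.##.#############################.
```

The lid is moving (force 2 N, edge now at px 178). Follow the arc down.

```bash

python3 -m crank '{"translation":[[-16,0,6],[-15,0,8],[-14,0,10],[-14,0,10],[-12,0,12],[-12,0,12],[-9,0,14],[-9,0,15]],"roll":[0,0,0,0,0,0,0,0],"fingers":[0,0,0,0,0,0,0,0]}'
python3 -m crank '{"translation":[[-6,0,16],[-6,0,16],[-3,0,9],[0,0,8]],"roll":[0,0,0,0],"fingers":[0,0,0,0]}'
python3 -m crank '{"translation":[[0,0,4],[0,0,3],[0,0,0]],"roll":[0,0,0],"fingers":[0,0,0]}'
```

```text
clock: 34.6
position: [0.6296, 0.1921, 0.0847]
ee_rot: [0.0, 0.707, 0.707, -0.0]
contact_force: [0.5, 0.3, 1.8]
width: 0.0001
gripper_force: 0.8
clock: 35.0
position: [0.6288, 0.1774, 0.0355]
ee_rot: [-0.0, 0.707, 0.707, -0.001]
contact_force: [0.0, -0.9, 1.2]
width: 0.0001
gripper_force: 0.6
clock: 35.3
position: [0.6297, 0.1789, 0.0298]
ee_rot: [-0.0, 0.707, 0.707, 0.0]
contact_force: [-0.3, 0.3, -0.3]
width: -0.0
gripper_force: 0.0
```

```bash

python3 -m crank '{"translation":[[0,0,3],[0,0,2],[0,0,2]],"roll":[0,0,0],"fingers":[0,0,0]}'|grep -E "pos|con"
python3 -m crank '{"translation":[[0,0,1],[0,0,1],[0,0,0]],"roll":[0,0,0],"fingers":[0,0,0]}'|grep -E "pos|con"
python3 -m crank '{"translation":[[0,0,1],[0,0,1],[0,0,0]],"roll":[0,0,0],"fingers":[0,0,0]}'|grep -E "pos|con"
```

```text
position: [0.6302, 0.1787, 0.0233]
contact_force: [0.0, -0.3, 1.5]
position: [0.6298, 0.1787, 0.0209]
contact_force: [-0.6, -0.0, 0.9]
position: [0.6297, 0.1787, 0.0189]
contact_force: [-0.1, 0.7, 0.0]
```

```bash

python3 -m crank '{"translation":[[0,0,1],[0,0,1],[0,0,0]],"roll":[0,0,0],"fingers":[0,0,0]}'|grep -E "pos|con"
python3 -m crank '{"translation":[[0,0,1],[0,0,1],[0,0,0]],"roll":[0,0,0],"fingers":[0,0,0]}'|grep -E "pos|con"
python3 -m crank '{"translation":[[0,0,1],[0,0,1],[0,0,0]],"roll":[0,0,0],"fingers":[0,0,0]}'|grep -E "pos|con"
```

```text
position: [0.6297, 0.1786, 0.0173]
contact_force: [-0.1, -0.7, 2.3]
position: [0.6297, 0.1786, 0.0172]
contact_force: [-2.9, -0.8, 11.9]
position: [0.6299, 0.1786, 0.0171]
contact_force: [-6.2, -1.7, 21.4]
```

The lid is home: 21 N with no further motion, and the shut tip is at 54.5 mm with z reading 17 mm, so the offset is 37 mm. I back off and look at the pin and hasp.

```bash

python3 -m crank '{"translation":[[0,0,-30],[20,0,-50],[50,0,-20],[50,0,0],[50,0,0],[0,0,0],[0,0,0]],"roll":[0,0,0,0,0,0,0],"fingers":[0,0,0.5,0.5,0.5,0.5,0.5]}'
python3 - <<'E'
from h import *
a=get_image("top");b=get_image("side");cv2.imwrite("pics/t17.png",a);cv2.imwrite("pics/s17.png",b)
pa=proj("top",[[.6,.107,.05]])[0];pb=proj("side",[[.6,.107,.05]])[0];print(pa,pb)
ca=a[130:180,220:270];cb=b[230:290,300:370]
r=lambda i:cv2.resize(i,(395,480),interpolation=cv2.INTER_CUBIC)
cv2.imwrite("pics/m17.png",np.hstack([r(ca),r(cb)]))
E
```

```text
clock: 37.8
position: [0.629, 0.3448, 0.1071]
ee_rot: [-0.0, 0.706, 0.708, -0.001]
contact_force: [-0.2, -1.0, 0.2]
width: 0.0427
gripper_force: 0.0
[248.46440767 152.79852476] [342.21716158 260.2580184 ]
```

View pics/m17.png

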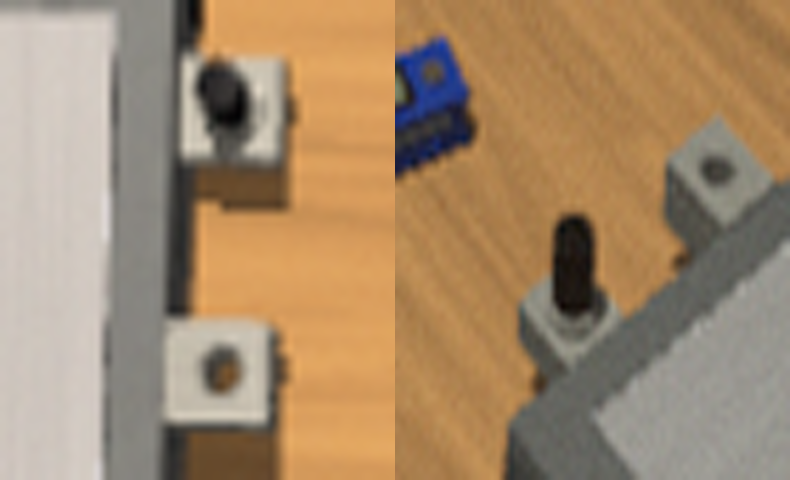

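The lid is shut with its knuckle lying on the hasp. The hole is at crop (222,369) left and (717,168) right; the pin grip is at (222,93) and (573,265). I triangulate these with mask centroids.

```bash
cat >> h.py <<'E'
def tri(a,b):
    o=[];d=[]
    for n,p in(("top",a),("side",b)):
        P,Q=cast(n,[p],0)[0],cast(n,[p],.1)[0];o.append(P);d.append(Q-P)
    t=np.linalg.lstsq(np.c_[d[0],-d[1]],o[1]-o[0],rcond=None)[0]
    A,B=o[0]+t[0]*d[0],o[1]+t[1]*d[1]
    return ((A+B)/2*1000).round(1),((A-B)*1000).round(1)
def dark(im,x0,y0,x1,y1,T):
    g=cv2.cvtColor(im,cv2.COLOR_BGR2GRAY)[y0:y1,x0:x1].astype(float)
    w=np.clip(T-g,0,None);ys,xs=np.mgrid[y0:y1,x0:x1];return (w*xs).sum()/w.sum(),(w*ys).sum()/w.sum(),w.sum()
E
python3 - <<'E'
from h import *
a=cv2.imread("pics/t17.png");b=cv2.imread("pics/s17.png")
pa,pb=dark(a,244,136,254,146,90),dark(b,327,255,337,271,80);print(pa,pb,tri(pa[:2],pb[:2]))
ha,hb=dark(a,244,164,253,174,140),dark(b,353,247,362,256,90);print(ha,hb,tri(ha[:2],hb[:2]))
print("hole on z=.0545:",cast("top",[ha[:2]],.0545)*1000,cast("side",[hb[:2]],.0545)*1000,"manual",cast("top",[(248.1,168.4)],.0545)*1000,cast("side",[(357.1,251)],.0545)*1000)
print("pin on .066",cast("top",[pa[:2]],.066)*1000,cast("side",[pb[:2]],.066)*1000)
# case y,x from edges: knuckle block (top view) light blob
for z,(x0,y0,x1,y1) in ((.0545,(238,158,258,178)),(.044,(240,132,260,150))):
    g=cv2.cvtColor(a,cv2.COLOR_BGR2HSV);m=np.zeros(g.shape[:2],np.uint8);m[y0:y1,x0:x1]=cv2.inRange(g,(0,0,140),(180,60,255))[y0:y1,x0:x1]
    for c in rectblobs(m,40,600):
        r=cv2.minAreaRect(np.float32(cast("top",c[:,0],z)[:,:2]*1000));print(np.round(r[0],1),np.round(r[1],1))
E
```

```text
(np.float64(247.9131441806601), np.float64(140.25246091488128), np.float64(1727.0)) (np.float64(331.2559372838368), np.float64(263.09476596725847), np.float64(4337.0)) (array([639.9, 107.5,  64.9]), array([-0.5,  0.4, -0. ]))
(np.float64(247.4441117764471), np.float64(168.10279441117765), np.float64(1002.0)) (np.float64(356.2564102564103), np.float64(251.06593406593407), np.float64(273.0)) (array([547.7, 107.4,  54.1]), array([-0.2,  0.2,  0. ]))
hole on z=.0545: [[547.58904111 107.44644075  54.5       ]] [[548.15175997 107.62404487  54.5       ]] manual [[546.651056   105.20335316  54.5       ]] [[546.08865872 108.9061517   54.5       ]]
pin on .066 [[639.41298737 107.54218747  66.        ]] [[640.83324192 108.12141216  66.        ]]
[547.9 110.6] [33.6 44. ]
```

```bash

python3 -m crank '{"translation":[[-47,2,-10],[-47,2,0],[-47,2,0],[-47,2,0],[-47,2,0],[-2,2,0],[0,0,0],[0,0,0]],"roll":[0,0,0,0,0,0,0,0],"fingers":[0.5,0.5,0.5,0.5,0.5,0.5,0.5,0.5]}' 30
python3 - <<'E'
from h import *
go(.6403,.1077,.016,0)
E
```

```text
clock: 38.7
position: [0.6416, 0.1065, 0.1181]
ee_rot: [-0.0, 0.708, 0.707, 0.0]
contact_force: [1.0, 1.0, -0.1]
width: 0.0426
gripper_force: 0.0
shift [  1.1  -1.2 102.1] tooly -0.1 roll -0.001167822853827101 pos [0.6416 0.1065 0.1181] t 38.7 F [ 1.   1.  -0.1] w 0.0426 g 0.0
```

```bash

python3 -m crank '{"translation":[[1,-1,40],[0,0,35],[0,0,17],[0,0,9],[0,0,0]],"roll":[0,0,0,0,0],"fingers":[0.5,0.5,0.5,0.5,0.5]}'
python3 -m crank '{"translation":[[0,0,0],[0,0,0],[0,0,0],[0,0,0],[0,0,0],[0,0,0]],"roll":[0,0,0,0,0,0],"fingers":[0.1,0.1,0.1,0.1,0.1,0.1]}' 40
```

```text
clock: 39.2
position: [0.6398, 0.1088, 0.0158]
ee_rot: [-0.001, 0.707, 0.708, -0.001]
contact_force: [0.2, -1.3, -0.3]
width: 0.0426
gripper_force: 0.0
clock: 39.8
position: [0.642, 0.108, 0.0186]
ee_rot: [0.001, 0.707, 0.707, 0.001]
contact_force: [-0.4, 2.0, 7.2]
width: 0.0186
gripper_force: 39.5
```

```bash

python3 -m crank '{"translation":[[0,0,-5],[0,0,-10],[0,0,-20],[0,0,-20],[0,0,-20],[0,0,0],[0,0,0]],"roll":[0,0,0,0,0,0,0],"fingers":[0.1,0.1,0.1,0.1,0.1,0.1,0.1]}'
python3 -m crank '{"translation":[[0,-25,0],[0,-30,0],[0,-25,0],[0,-15,0],[0,0,0],[0,0,0]],"roll":[0,0,0,0,0,0],"fingers":[0.1,0.1,0.1,0.1,0.1,0.1]}'
python3 - <<'E'
from h import *
a=get_image("top");b=get_image("side");cv2.imwrite("pics/t18.png",a);cv2.imwrite("pics/s18.png",b)
go(.546,.1075,.03,0)
for z in (.054,.06,.09,.1):print(z,proj("side",[[.546,.1075,z]]))
g=cv2.cvtColor(b,cv2.COLOR_BGR2GRAY)
for r in range(222,262): print(r,"".join(f"{v:4d}" for v in g[r,340:374]))
E
```

```text
clock: 40.5
position: [0.6406, 0.1074, 0.0921]
ee_rot: [0.0, 0.707, 0.707, 0.0]
contact_force: [-0.6, -0.2, -0.3]
width: 0.0181
gripper_force: 39.4
clock: 41.1
position: [0.5459, 0.1076, 0.0913]
ee_rot: [-0.0, 0.707, 0.707, -0.0]
contact_force: [1.1, -0.1, -0.7]
width: 0.0187
gripper_force: 39.4
shift [-0.1 -0.9 61.6] tooly -0.0 roll -9.539734553677224e-05 pos [0.5469 0.1076 0.0916] t 41.2 F [ 0.2 -0.4 -0.8] w 0.0185 g 39.4
0.054 [[356.7741876  250.83824015]]
0.06 [[356.91075946 249.30822404]]
0.09 [[357.60731176 241.49757647]]
0.1 [[357.84469108 238.83303094]]
222  124 126 125 121 120 116  99  64  33  18  15  24  20  21  24  24  25  24  24  22  21  14  23  18  21  33  46  63 117 138 136 132 136 130
223  124 127 129 128 124 118 123 108  79  43  20  21  23  23  22  25  27  21  23  23  18  21  22  25  20  31  41  56 105 126 132 136 134 136
224  129 125 124 131 124 128 126 120 121  94  63  26  28  25  25  26  23  18  23  28  25  18  21  22  18  32  44  63 102 116 130 144 135 135
225  135 130 123 126 125 126 126 125 122 123 109  62  25  21  23  27  22  28  42  41  20  21  24  22  18  43 
[... 4407 characters left out ...]
 137 137 143 140 138 128 127 111  84  74  75  67  60  59  56  59  56  55  64  94 105  86  92  95  93  93  91  89  90  91  89  90  94 114
258  136 135 138 140 134 138 136 128 112  79  75  67  56  60  61  53  55  58  71  92  84  94  93  93  94  86  95  92  91  90  84  95 125 141
259  137 138 134 136 137 142 136 142 130 110  83  75  61  54  60  56  58  69  90  90  87  93  91  92  91  90  90  92  92  94 106 127 150 143
260  136 140 135 135 141 141 143 140 135 135 115  87  70  63  57  68  78  86  97  92  92  94  96  96  90  87  91  91 117 146 137 150 148 148
261  126 137 133 133 132 135 138 141 143 134 100  82  59  81  71  89  91  93  94  93  96  90  93  88  90  90  97 109 146 161 143 145 147 151
```

The side pixels show the shank at column 358 and the foot at row 245, in line with the hole (~357). Lower with force checks.

```bash

python3 -m crank '{"translation":[[0,0,10],[0,0,8],[0,0,4],[0,0,4],[0,0,0]],"roll":[0,0,0,0,0],"fingers":[0.1,0.1,0.1,0.1,0.1]}'|grep -E "pos|con"
python3 -m crank '{"translation":[[0,0,4],[0,0,4],[0,0,0]],"roll":[0,0,0],"fingers":[0.1,0.1,0.1]}'|grep -E "pos|con|wid"
```

```text
position: [0.5453, 0.1076, 0.0651]
contact_force: [-0.2, 0.2, -0.3]
position: [0.5454, 0.1076, 0.0575]
contact_force: [0.3, -0.6, -0.6]
width: 0.0185
```

The foot is 11 mm into the hole with no force. Continue.

```bash

python3 -m crank '{"translation":[[0,0,5],[0,0,5],[0,0,5],[0,0,5],[0,0,0]],"roll":[0,0,0,0,0],"fingers":[0.1,0.1,0.1,0.1,0.1]}'|grep -E "pos|con"
python3 -m crank '{"translation":[[0,0,4],[0,0,3],[0,0,0]],"roll":[0,0,0],"fingers":[0.1,0.1,0.1]}'|grep -E "pos|con|wid"
python3 -m crank '{"translation":[[0,0,2],[0,0,1],[0,0,0]],"roll":[0,0,0],"fingers":[0.1,0.1,0.1]}'|grep -E "pos|con|wid"
```

```text
position: [0.545, 0.1076, 0.037]
contact_force: [-0.9, -0.5, -0.9]
position: [0.5454, 0.1076, 0.0306]
contact_force: [-0.1, -0.1, -0.6]
width: 0.0182
position: [0.5461, 0.1077, 0.029]
contact_force: [-0.7, 0.2, 5.4]
width: 0.0186
```

Collar seated at the predicted height. Release, withdraw and check.

```bash

python3 -m crank '{"translation":[[0,0,0],[0,0,0],[0,0,0],[0,0,0],[0,0,-20],[0,0,-50],[0,0,-50],[0,0,0]],"roll":[0,0,0,0,0,0,0,0],"fingers":[0.5,0.5,0.5,0.5,0.5,0.5,0.5,0.5]}'|grep -E "pos|con|wid"
python3 -m crank '{"translation":[[-45,-20,0],[-45,-20,0],[-45,-20,0],[-45,-20,0],[-45,-20,0],[-45,0,0],[0,0,0],[0,0,0]],"roll":[0,0,0,0,0,0,0,0],"fingers":[0.5,0.5,0.5,0.5,0.5,0.5,0.5,0.5]}'|grep -E "pos|con|wid|clock"
python3 - <<'E'
from h import *
a=get_image("top");b=get_image("side");cv2.imwrite("pics/t19.png",a);cv2.imwrite("pics/s19.png",b)
r=lambda i:cv2.resize(i,(395,480),interpolation=cv2.INTER_CUBIC)
cv2.imwrite("pics/m19.png",np.hstack([r(a[100:250,120:280]),r(b[215:300,300:390])]))
for z,l in ((.0765,"mid grip"),): print(proj("side",[[.546,.1075,z]]))
print(dark(b,351,236,364,252,80),dark(a,243,160,254,172,90),tri(dark(a,243,160,254,172,90)[:2],dark(b,351,236,364,252,80)[:2]))
E
```

```text
position: [0.5511, 0.1081, 0.1552]
contact_force: [0.7, 0.7, -0.1]
width: 0.0428
clock: 44.7
position: [0.4454, -0.163, 0.1475]
contact_force: [0.2, 0.5, 0.0]
width: 0.0426
[[357.29100573 245.04589566]]
(np.float64(357.5), np.float64(244.9263698630137), np.float64(4088.0)) (np.float64(246.09424657534245), np.float64(167.84328767123287), np.float64(1825.0)) (array([545.5, 107.7,  76.8]), array([ 0.1, -0.1, -0. ]))
```

View pics/m19.png

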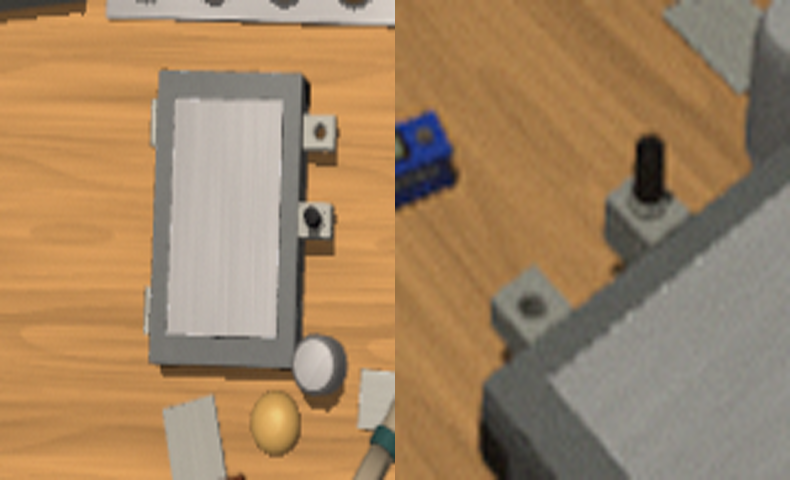

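The lid is shut and the pin stands in the hasp, with its grip middle at z = 76.8 mm (76.5 expected) and the parking hole empty. I hand it in.

```bash
python3 -c "
from rig import manip
print(manip.sign_off())"
```

```text
the job is handed in; nothing more can be done
None
```

The job is handed in: the three white thermometers present are folded and flat, display up, in pockets 2, 3 and 4, the lid is shut, and the pin is seated through both hasp knuckles with its collar resting on them.

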